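# Tuck the stop strip under the chute flap and hold it down for screwing

### The job

Pick up the loose aluminium stop strip and fit it in front of the blue waste-chute flap on the brown wooden bench panel: ribbed side towards you and centred on the flap, slide its thin edge in under the flap's overhanging lip until it stops squarely against the kerb inside, without lifting the flap. Finish while still holding the strip in the gripper, pressed firmly flat on the panel so that a colleague can drive the screws: do not let go. Leave the tag gun, the cup and the ticket box where they are.

Things in the scene. Friction and masses are not known exactly. Their poses are not given: they have to be found in the camera images.
- strip: Loose aluminium strip, 200 mm long (own y), 80 mm deep (own x), about 0.26 kg: flat blade 4 mm thick, with an upright rib along its front (-x) edge, 12 mm thick (x -40 to -28 mm), full length, top 28 mm above the underside. The thin edge to tuck in is x = +40 mm. Origin: centre of underside. Starts flat on the bench, rib roughly towards the robot.
- strip_rib (a point): Middle of the rib's top face (strip x = -34 mm, y = 0, 28 mm above the underside). The rib is the place to grip, across its 12 mm, from above, at mid length; the strip's weight lies about 22 mm behind it (+x). A firm press for screwing is a push of about 10 N down.
- strip_edge_left (a point): Corner of the thin edge on the strip's +y end, at the underside (strip x = +40, y = +100 mm).
- strip_edge_right (a point): Corner of the thin edge on the strip's -y end, at the underside (strip x = +40, y = -100 mm).
- deck: Brown plywood bench panel fixed on the bench, 340 mm (own x) by 260 mm (y), 18 mm thick; origin at the centre of its underside. Its -x half faces the robot and is bare: the strip goes there, same yaw as the panel, its origin at deck x = -30 mm, y = 0 when fully home. A blue hinged flap covers the chute in its +x half.
- chute_frame: Dark kerb round the chute, hidden under the flap, fixed on the panel; origin on the panel's top face above the deck's origin, same axes. The kerb is 7 mm high and carries the flap; its front face, at x = +10 mm (30 mm inside the flap's lip), is the stop for the thin edge. The slot below the lip is thus 7 mm high for the 4 mm blade.
- flap_lip (a point): Middle of the lower edge of the flap's free front edge (lip, with a yellow nosing). Flap shut: deck x = -20 mm, y = 0, 7 mm above the panel's top face. The flap is 9 mm thick (its top 16 mm above the panel), 220 mm wide in deck y and reaches 172 mm from lip to hinge.
- flap (a joint): Hinge of the flap along its far (deck +x) side, rad: 0 = shut, lying on the kerb by its own weight (0.25 kg, about 1.2 N at the lip, no spring); grows as the lip is lifted (0.01 rad is 1.7 mm at the lip).
- tag_gun: Green garment-tagging gun lying on its side, about 145 x 110 x 28 mm, origin under its middle. Bystander.
- cup: Black travel cup, 78 mm across, 136 mm tall, origin at the centre of its base. Bystander.
- ticket_box: Small cardboard box of swing tickets with a white band, 95 x 65 x 45 mm, origin at the centre of its underside; it stands behind the strip's starting place. Bystander.
Not all that is in view belongs to the job. Of the things like the strip, leave any that is red; of the rest the smaller one is meant.

How it is judged:
By the outcome, as a careful person would: the job done as asked, in the order asked, and still so for the second after the job is handed in, while the arm keeps its last pose, push and grip.
It also fails if it takes over 48 s, if anything falls off the work surface, if the arm or the gripper's body presses on something with over 40 N, if the wrist force passes 120 N, or if a joint passes its speed limit or range.

### The arm

A 7-joint arm with a two-finger parallel gripper is mounted at the origin on the work surface. World frame = base frame: x ahead of the robot, y to its left, z up, the work surface at z = 0. Lengths are in m, angles in rad, forces in N, time in s.
With the tool pointing down it reaches from about 0.425 to 1.025 m from the base axis. Payload 9.4 kg.
Tool frame: the origin (TCP) lies midway between the tips of the shut fingers; the grasp point (between the pads) lies 19 mm behind it; z points along the fingers, y is the line along which they close (so a half turn about z gives the same grasp; the last joint's range is limited). The gripper opens to 85 mm and grips with 20 to 120 N. Pads are 22 mm wide; open, the fingers measure 114 mm over their backs; the gripper's body (76 mm by 85 mm) begins 54 mm behind the grasp point. The pads swing forward as they close: fully open they stand 13 mm farther back than shut.
Start: joints at [1.25, 0.599, -0.003, 1.599, 0.002, 0.943, -0.08], TCP at [0.175, -0.704, 0.231] pointing down, gripper open.
Joint ranges: [-2.57, 2.57], [-0.35, 1.97], [-1.29, 1.29], [0.11, 2.56], [-1.05, 4.19], [0.11, 1.86], [-2.63, 2.63]. Speed limits (rad/s): [2.22, 2.22, 3.01, 3.01, 3.14, 3.14, 3.14].

### API

Orientations are given as a rotation vector (axis times angle).
In Python, from plant import r, grab_frame, ticket, finder gives the robot as it stands.
- The arm moves only by the shell command python3 -m pendant 'ROWS' [FORCE]. ROWS is JSON, a list of rows, each a list of 3 entries, a list of its own where there are three numbers: the closure, from 0 (fully open) to 1 (shut), then the shift along the tool's x, y, z in cm, then the turn about the tool's z in rad. A call has 1 to 10 rows; each row is the pose to reach, as a shift and turn from the pose commanded when the call began, along the tool's axes at that moment; what a row does not reach only later rows make up. A row lasts 1/12 s, in which the tool goes at most 41.7 mm and 7.16 degrees, less where a joint would pass 70% of its speed; a pose out of reach is approached as far as the arm can. A call with a gripper value outside its range is refused whole. The fingers move at their own pace and stop on an object; FORCE is the grip in N (left out, the last holds). Time passes only in rows, so rows that repeat a pose let the fingers close. It gives the time, the measured TCP pose, the force, the opening and the grip force at its end, in the units of the state.
- r.sense(): the state, without advancing time (a new reading comes with each control period).
- grab_frame(name): name is "side" or "top"; returns a dict with "img" (400x640x3 uint8, red, green, blue), "K" (3x3 intrinsics, pixels), "view" (4x4, takes a point from world to camera coordinates). Camera axes: x right, y down, z forward; pixel columns grow to the right and rows downward; lengths in m; the calibration is good to about 2 mm. A picture is of the moment at which its call begins. There is no depth.
- ticket.job_done(): hands the job in; it is judged then, once.
Trained networks look in the newest picture that a camera, given by its name, has taken for a name from the list of things; names that differ only in an ending like _2 or _b are one class to them, and where a whole thing is asked for, a point or a joint stands for the part that bears it (a point fixed in the world has none). Each returns a list of dicts, best first, with "p" (0 to 1); they miss things now and then, are a little off and sometimes report something else, mostly with a low value. They report only what shows in the picture. A call takes as long as a camera call. They do not tell look-alikes from the thing itself.
- finder.search_frame(camera, target): "box" ([left, top, width, height] in pixels, round what is visible of it).
The state is a dict: "time": time; "q": joint angles; "dq": joint speeds; "tau": joint torques, N m; "tcp_pos": TCP position; "eef_rot": TCP orientation; "wrist_force": force on the tool from outside, world axes, zero at the start; "torque": the same for the moment, N m; "width": finger opening in m; "finger_force": force on a finger pad.
Only numpy, scipy, OpenCV 4.12 (cv2) and the standard library are available. Lean on these libraries where they do the work, as an engineer would, in place of code of your own. Each camera call takes 0.05 s, during which the arm holds its last target. There are 200 camera calls.

## Working session

There is one attempt and no reset: what is moved stays moved. The work goes in short steps, Python scripts to look and compute and a shell command to move; the robot and the scene stay as the last step left them, time stands still between calls to the robot, and variables do not carry over. Pictures are saved under pics/ and viewed, at most 10 in all, crops included, and the job is handed in when it is done.

```bash
mkdir -p pics; ls; python3 - <<'E'
from plant import r, grab_frame, ticket, finder
import cv2,numpy as np
for c in ("side","top"):
    f=grab_frame(c); cv2.imwrite(f"pics/{c}0.png",f["img"][:,:,::-1])
    print(c,f["K"].tolist(),np.round(f["view"],4).tolist())
    for t in ("strip","deck","flap","ticket_box","cup","tag_gun"):
        print(t,[(np.round(d["box"]).tolist(),round(d["p"],2)) for d in finder.search_frame(c,t)][:4])
s=r.sense(); print(s)
E
```

```text
pics
side [[515.5341538423168, 0.0, 319.2645712383058], [0.0, 515.5341538423168, 197.39177561545907], [0.0, 0.0, 1.0]] [[-0.7757, -0.6311, -0.0027, 0.4265], [-0.4325, 0.5347, -0.726, 0.2832], [0.4597, -0.562, -0.6877, 1.5634], [0.0, 0.0, 0.0, 1.0]]
strip [([170.0, 247.0, 62.0, 28.0], 0.69), ([250.0, 216.0, 55.0, 46.0], 0.62)]
deck [([298.0, 151.0, 112.0, 57.0], 0.79)]
flap [([307.0, 144.0, 60.0, 43.0], 0.59)]
ticket_box [([221.0, 196.0, 32.0, 32.0], 0.62)]
cup [([201.0, 279.0, 30.0, 50.0], 0.63), ([250.0, 219.0, 54.0, 46.0], 0.31)]
tag_gun [([395.0, 128.0, 41.0, 22.0], 0.71), ([248.0, 218.0, 56.0, 48.0], 0.27)]
top [[377.2682672366379, 0.0, 319.25432668722004], [0.0, 377.2682672366379, 198.76763368261888], [0.0, 0.0, 1.0]] [[0.0118, -0.9998, 0.0182, -0.0148], [-0.9975, -0.013, -0.0691, 0.5605], [0.0694, -0.0174, -0.9974, 1.4942], [0.0, 0.0, 0.0, 1.0]]
strip [([239.0, 218.0, 32.0, 72.0], 0.9), ([247.0, 184.0, 49.0, 23.0], 0.86)]
deck [([332.0, 150.0, 88.0, 96.0], 0.97), ([340.0, 154.0, 63.0, 55.0], 0.25)]
flap [([340.0, 156.0, 64.0, 54.0], 0.75)]
ticket_box [([258.0, 137.0, 17.0, 28.0], 0.77)]
cup [([163.0, 204.0, 31.0, 19.0], 0.86)]
tag_gun [([440.0, 192.0, 30.0, 38.0], 0.75)]
{'time': 0.7, 'q': array([ 1.25030485,  0.59927398, -0.00249978,  1.5993841 ,  0.00181102,
        0.94290056, -0.0797926 ]), 'dq': array([-6.86244824e-04, -1.68202798e-03, -2.66292139e-03, -5.30958472e-05,
       -1.47421087e-03,  1.84779753e-03, -2.79132194e-03]), 'tau': array([-9.11479419e-04, -7.75985956e+01,  1.56266134e+00, -2.58344901e+01,
        1.22554984e-02,  2.09841099e-03, -2.68947169e-06]), 'tcp_pos': array([ 0.17499658, -0.70357365,  0.23129924]), 'eef_rot': array([ 3.11822873e+00,  3.82048659e-01, -7.42506836e-05]), 'wrist_force': array([-0.12619707, -0.69984417,  0.46418936]), 'torque': array([-0.00281164,  0.01907483, -0.0513083 ]), 'finger_force': 0.0, 'width': 0.08579199392474875}
```

```bash
python3 - <<'E'
import cv2
a=cv2.imread("pics/top0.png");b=cv2.imread("pics/side0.png")
cv2.imwrite("pics/t1.png",cv2.resize(a[130:300,150:380+100],None,fx=2.4,fy=2.4,interpolation=2))
cv2.imwrite("pics/s1.png",cv2.resize(b[110:340,150:450],None,fx=2.6,fy=2.6,interpolation=2))
E
```

```text
(no output)
```

View pics/t1.png

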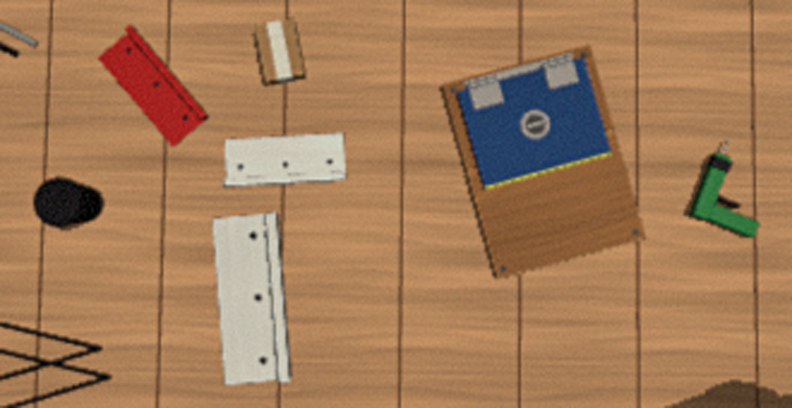

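View pics/s1.png

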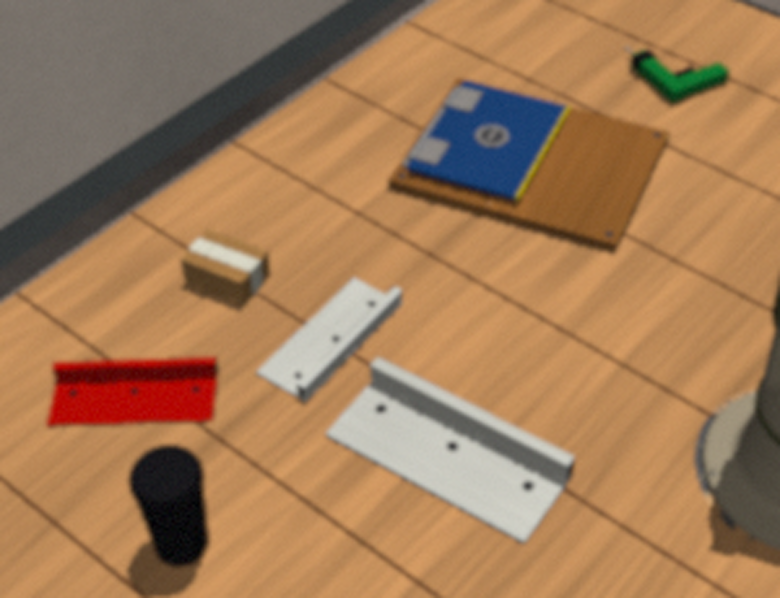

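The top view shows the small white strip at about (269,197), with its rib towards the robot. The large white one at (255,254) and the red one at (214,166) are decoys. The deck is at about (376,198), yawed roughly +16°. Next I'll fit the poses by silhouette in both views.

```bash
cat > fit.py <<'E'
import cv2,numpy as np
from scipy.optimize import minimize
S=8
def proj(f,P):
    c=P@f["view"][:3,:3].T+f["view"][:3,3]; u=c@f["K"].T; return u[:,:2]/u[:,2:]
def world(p,P):
    c,s=np.cos(p[2]),np.sin(p[2]); return P@np.array([[c,s,0],[-s,c,0],[0,0,1]])+[p[0],p[1],0]
def box(x,y,z): return np.array([[a,b,c] for a in x for b in y for c in z],float)
STRIP=np.vstack([box((-.04,-.028),(-.1,.1),(0,.028)),box((-.04,.04),(-.1,.1),(0,.004))])
FLAP=box((-.02,.152),(-.11,.11),(.025,.034))
DECK=box((-.17,.17),(-.13,.13),(0,.018))
def mask(f,roi,kind):
    x,y,w,h=roi; hsv=cv2.cvtColor(f["img"][y:y+h,x:x+w],cv2.COLOR_RGB2HSV)
    hsv=cv2.resize(hsv,None,fx=S,fy=S,interpolation=1)
    H,Sa,V=[hsv[...,i].astype(int) for i in range(3)]
    m=(Sa<70)&(V>60) if kind=="strip" else ((H>100)&(H<130)&(Sa>100)&(V>40))
    m=cv2.morphologyEx(m.astype(np.uint8),cv2.MORPH_OPEN,np.ones((S,S)))
    n,l,st,_=cv2.connectedComponentsWithStats(m); k=1+np.argmax(st[1:,4])
    return (l==k).astype(np.uint8)
def hullof(pts,shape):
    o=np.zeros(shape,np.uint8); cv2.fillConvexPoly(o,cv2.convexHull(np.round(pts).astype(np.int32)),1); return o
def fit(obs,P,p0):
    T=[]
    for f,roi,m in obs:
        ys,xs=np.nonzero(m); T.append(hullof(np.c_[xs,ys],m.shape))
    def cost(p,each=False):
        c=[]
        for (f,roi,m),t in zip(obs,T):
            uv=(proj(f,world(p,P))-np.array(roi[:2])+.5)*S-.5
            h=hullof(uv,t.shape); c.append((h!=t).sum()/(h|t).sum())
        return c if each else sum(c)
    best=min((minimize(cost,q,method="Nelder-Mead",options=dict(initial_simplex=[q,np.add(q,[.01,0,0]),np.add(q,[0,.01,0]),np.add(q,[0,0,.08])],xatol=1e-5,fatol=1e-5)) for q in [p0,np.add(p0,[.008,-.006,.05]),np.add(p0,[-.008,.006,-.05])]),key=lambda r:r.fun)
    return best.x,cost(best.x,True)
E
cat > m1.py <<'E'
from fit import *
from plant import grab_frame
F={c:grab_frame(c) for c in("top","side")}
o=[(F["top"],r,mask(F["top"],r,"strip")) for r in[(240,180,60,30)]]
o2=[(F["side"],r,mask(F["side"],r,"strip")) for r in[(245,212,62,53)]]
b=[(F["top"],r,mask(F["top"],r,"flap")) for r in[(330,145,92,70)]]
b2=[(F["side"],r,mask(F["side"],r,"flap")) for r in[(298,135,80,60)]]
for ob in(o,o2,o+o2): p,c=fit(ob,STRIP,[.57,.19,.05]);print("strip",p,c)
# blue excludes the yellow nosing (front few mm)
for x0 in(-.02,-.016,-.012):
  FL=FLAP.copy();FL[FL[:,0]<0,0]=x0
  for ob in(b,b2,b+b2): q,d=fit(ob,FL,[.6,-.23,.27]);print("deck",x0,q,d)
  pass
p,_=fit(o+o2,STRIP,[.57,.19,.05])
out=[]
for n in F:
    I=cv2.resize(F[n]["img"][:,:,::-1],None,fx=4,fy=4,interpolation=1)
    for P,q in((STRIP,p),(FLAP,q_:=q),(DECK,q)):
        h=cv2.convexHull(((proj(F[n],world(q,P))+.5)*4-.5).astype(np.float32))
        cv2.polylines(I,[np.round(h).astype(int)],1,(0,0,255) if P is not DECK else (0,255,0),1)
    out.append(I[140*4:260*4,240*4:425*4] if n=="top" else I[135*4:270*4,240*4:425*4])
    cv2.imwrite(f"pics/ov_{n}.png",out[-1])
E
python3 m1.py
```

```text
strip [0.56949413 0.19762758 0.06977192] [np.float64(0.024352473203170074)]
strip [0.57270632 0.19671482 0.07786299] [np.float64(0.011258470219105123)]
strip [0.5713964  0.19767537 0.07866001] [np.float64(0.04957796401429816), np.float64(0.03521227302815165)]
deck -0.02 [ 0.57617838 -0.23662473  0.29931827] [np.float64(0.0717649697241534)]
deck -0.02 [ 0.58139604 -0.23944464  0.30083022] [np.float64(0.13670361201263198)]
deck -0.02 [ 0.57660457 -0.23629926  0.2951184 ] [np.float64(0.07009997290886144), np.float64(0.14328622521615333)]
deck -0.016 [ 0.57302047 -0.23604545  0.27012764] [np.float64(0.04921787898239805)]
deck -0.016 [ 0.58022914 -0.23934577  0.30085135] [np.float64(0.11621950782677222)]
deck -0.016 [ 0.57137729 -0.2386226   0.28992627] [np.float64(0.04970039249596357), np.float64(0.12429679319952439)]
deck -0.012 [ 0.56969306 -0.23799333  0.29200837] [np.float64(0.025752499100047073)]
deck -0.012 [ 0.57742912 -0.24057049  0.29993462] [np.float64(0.09704012077405187)]
deck -0.012 [ 0.56979931 -0.23826649  0.28280915] [np.float64(0.025685050054693234), np.float64(0.10242624382522311)]
```

View pics/ov_top.png

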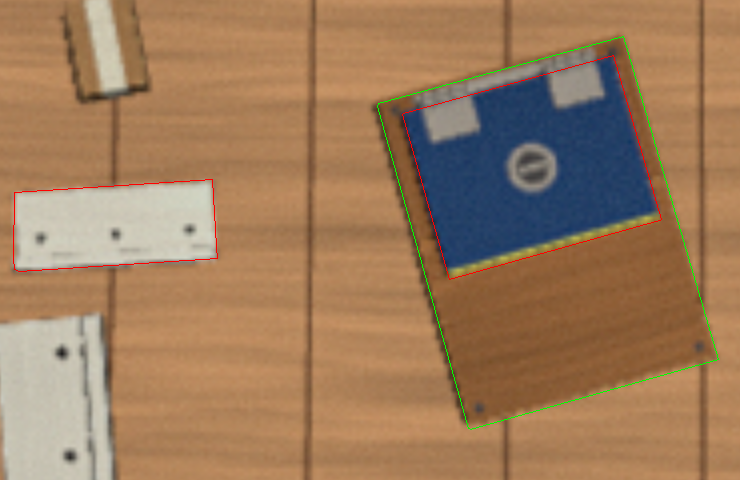

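View pics/ov_side.png

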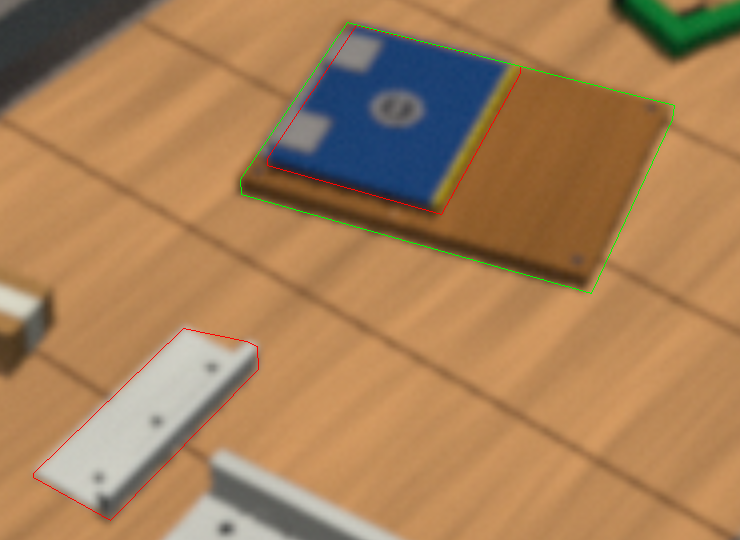

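The deck fit is good in the top view: deck ≈ (0.571,-0.238), yaw ≈0.283, and strip ≈ (0.571,0.197), yaw ≈0.075. I'll add a helper that converts world targets into tool shifts.

```bash
cat > go.py <<'E'
import sys,numpy as np
from scipy.spatial.transform import Rotation as R
from plant import r
s=r.sense(); M=R.from_rotvec(s["eef_rot"]).as_matrix()
yaw=np.arctan2(M[1,0],M[0,0])
print("t",round(s["time"],2),"tcp",np.round(s["tcp_pos"],4),"xang",round(yaw,4),"tilt",np.round(M[:2,2],4),"F",np.round(s["wrist_force"],1),"M",np.round(s["torque"],2),"w",round(s["width"],4),"ff",round(s["finger_force"],1),"q7",round(s["q"][6],2))
if len(sys.argv)>1:
    x,y,z,a=map(float,sys.argv[1:5]); d=M.T@(np.array([x,y,z])-s["tcp_pos"])*100
    print("shift cm",np.round(d,2),"turn",round(yaw-a,4))
E
python3 go.py .45 -.45 .231 1.645
python3 -m pendant '[[0.5,[16,-9,0],-0.6],[0.5,[32.8,-18,0],-1.2],[0.5,[32.8,-18,0],-1.2],[0.5,[32.8,-18,0],-1.2],[0.5,[32.8,-18,0],-1.2],[0.5,[32.8,-18,0],-1.2],[0.5,[32.8,-18,0],-1.2],[0.5,[32.8,-18,0],-1.2],[0.5,[32.8,-18,0],-1.2],[0.5,[32.8,-18,0],-1.2]]' 60
python3 go.py .537 .1945 .12 1.645
```

```text
t 0.8 tcp [ 0.175  -0.7036  0.2313] xang 0.2438 tilt [-0.     -0.0001] F [0.5 0.2 0.1] M [ 0.02  0.07 -0.05] w 0.0857 ff 0.0 q7 -0.08
shift cm [ 3.280e+01 -1.797e+01  3.000e-02] turn -1.4012
time: 1.63
tcp_pos: [0.4577, -0.4419, 0.2321]
eef_rot: [2.339, 2.096, 0.009]
wrist_force: [1.4, 0.3, 0.2]
width: 0.0427
finger_force: 0.0
t 1.63 tcp [ 0.4577 -0.4419  0.2321] xang 1.4614 tilt [0.005  0.0028] F [1.4 0.3 0.2] M [ 0.05 -0.05 -0.04] w 0.0427 ff 0.0 q7 0.35
shift cm [64.09  0.88 11.43] turn -0.1836
```

```bash

python3 -m pendant '[[0.5,[64,1,0],-0.2],[0.5,[64,1,0],-0.2],[0.5,[64,1,0],-0.2],[0.5,[64,1,0],-0.2],[0.5,[64,1,0],-0.2],[0.5,[64,1,0],-0.2],[0.5,[64,1,0],-0.2],[0.5,[64,1,0],-0.2],[0.5,[64,1,0],-0.2],[0.5,[64,1,0],-0.2]]'
python3 go.py .537 .1945 .12 1.645
```

```text
time: 2.47
tcp_pos: [0.5091, -0.0354, 0.2316]
eef_rot: [2.139, 2.3, 0.001]
wrist_force: [1.3, 0.6, 0.7]
width: 0.043
finger_force: 0.0
t 2.47 tcp [ 0.5091 -0.0354  0.2316] xang 1.6435 tilt [ 0.0008 -0.0003] F [1.3 0.6 0.7] M [-0.04 -0.07  0.03] w 0.043 ff 0.0 q7 -0.24
shift cm [22.73  4.44 11.16] turn -0.0015
```

```bash

python3 -m pendant '[[0.5,[22.7,4.4,11],0],[0.5,[22.7,4.4,11],0],[0.5,[22.7,4.4,11],0],[0.5,[22.7,4.4,11],0],[0.5,[22.7,4.4,11],0],[0.5,[22.7,4.4,11],0],[0.5,[22.7,4.4,11],0],[0.5,[22.7,4.4,11],0],[0.5,[22.7,4.4,11],0]]'
python3 go.py .537 .1945 .04 1.645
```

```text
time: 3.22
tcp_pos: [0.5361, 0.1921, 0.1211]
eef_rot: [2.138, 2.302, -0.002]
wrist_force: [-0.4, 0.2, 1.1]
width: 0.0426
finger_force: 0.0
t 3.22 tcp [0.5361 0.1921 0.1211] xang 1.6447 tilt [-0.0007 -0.0009] F [-0.4  0.2  1.1] M [-0.   -0.02 -0.03] w 0.0426 ff 0.0 q7 -0.75
shift cm [0.24 0.11 8.11] turn -0.0003
```

```bash

python3 -m pendant '[[0.5,[0,0,4],0],[0.5,[0,0,7],0],[0.5,[0,0,9],0],[0.5,[0,0,10],0],[0.5,[0,0,11],0],[0.5,[0,0,11.2],0],[0.5,[0,0,11.2],0],[0.5,[0,0,11.2],0]]'
python3 go.py .537 .1945 .008 1.645
```

```text
time: 3.88
tcp_pos: [0.5371, 0.1922, 0.0103]
eef_rot: [2.139, 2.3, 0.002]
wrist_force: [0.2, -0.0, 0.6]
width: 0.0429
finger_force: 0.0
t 3.88 tcp [0.5371 0.1922 0.0103] xang 1.6432 tilt [0.0013 0.0004] F [ 0.2 -0.   0.6] M [-0.06  0.03  0.01] w 0.0429 ff 0.0 q7 -0.85
shift cm [0.23 0.01 0.23] turn -0.0018
```

```bash
python3 - <<'E'
from plant import grab_frame
import cv2
a=grab_frame("side")["img"][:,:,::-1]
cv2.imwrite("pics/g1.png",cv2.resize(a[150:290,200:340],None,fx=4,fy=4,interpolation=2))
E
```

```text
(no output)
```

View pics/g1.png

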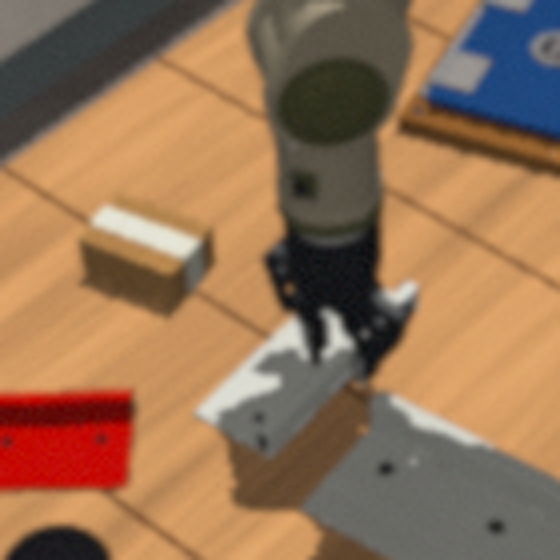

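The fingers straddle the rib clear of the decoy, so I'll close.

```bash

python3 -m pendant '[[0.5,[0.2,0,0.2],0],[1,[0.2,0,0.2],0],[1,[0.2,0,0.2],0],[1,[0.2,0,0.2],0],[1,[0.2,0,0.2],0],[1,[0.2,0,0.2],0],[1,[0.2,0,0.2],0],[1,[0.2,0,0.2],0]]' 100
python3 go.py
python3 -m pendant '[[1,[0.2,0,-2],0],[1,[0.2,0,-6],0],[1,[0.2,0,-10],0],[1,[0.2,0,-12],0],[1,[0.2,0,-12],0],[1,[0.2,0,-12],0]]'
python3 go.py
```

```text
time: 4.6
tcp_pos: [0.5363, 0.1945, 0.0079]
eef_rot: [2.139, 2.301, 0.001]
wrist_force: [-1.2, -0.1, 7.4]
width: 0.0094
finger_force: 98.4
t 4.6 tcp [0.5363 0.1945 0.0079] xang 1.6439 tilt [0.0006 0.0001] F [-1.2 -0.1  7.4] M [-0.05  0.3  -0.08] w 0.0094 ff 98.4 q7 -0.86
time: 5.1
tcp_pos: [0.5365, 0.1961, 0.1282]
eef_rot: [2.139, 2.3, 0.003]
wrist_force: [-0.7, 0.1, -3.0]
width: 0.0098
finger_force: 98.4
t 5.1 tcp [0.5365 0.1961 0.1282] xang 1.6433 tilt [0.002  0.0005] F [-0.7  0.1 -3. ] M [0.03 0.07 0.01] w 0.0098 ff 98.4 q7 -0.75
```

```bash
cat > edge.py <<'E'
from fit import *
from plant import grab_frame
from scipy.ndimage import map_coordinates
G={}
for c in("top","side"):
    f=grab_frame(c); I=cv2.imread(f"pics/{c}0.png").astype(np.float32)
    I=cv2.GaussianBlur(I,(0,0),.8)
    gx=cv2.Sobel(I,-1,1,0)/8;gy=cv2.Sobel(I,-1,0,1)/8
    G[c]=(f,gx,gy)
def seg(a,b): return np.array([a,b],float)
h=.018
E=[seg((-.17,-.13,h),(-.17,.13,h)),seg((-.17,.13,h),(.17,.13,h)),seg((-.17,-.13,h),(.17,-.13,h)),
   seg((-.02,-.11,.034),(-.02,.11,.034)),seg((-.02,-.11,.034),(.152,-.11,.034)),seg((-.02,.11,.034),(.152,.11,.034))]
def cost(p,cs):
    tot=0
    for c in cs:
        f,gx,gy=G[c]
        for s in E:
            t=np.linspace(.03,.97,80)[:,None]; uv=proj(f,world(p,s[0]*(1-t)+s[1]*t))
            d=uv[-1]-uv[0]; n=np.array([-d[1],d[0]])/np.hypot(*d); v=0
            for k in range(3):
                g=map_coordinates(gx[...,k],uv.T[::-1],order=1)*n[0]+map_coordinates(gy[...,k],uv.T[::-1],order=1)*n[1]
                v+=abs(g.mean())
            tot-=np.sqrt(v)
    return tot
p0=np.array([.5714,-.2385,.283])
for cs in(["top"],["side"],["top","side"]):
    b=min((minimize(cost,p0+d,args=(cs,),method="Nelder-Mead",options=dict(initial_simplex=[p0+d,p0+d+[.004,0,0],p0+d+[0,.004,0],p0+d+[0,0,.02]])) for d in np.random.default_rng(0).uniform(-1,1,(12,3))*[.005,.005,.02]),key=lambda r:r.fun)
    print(cs,np.round(b.x,4),round(b.fun,2))
E
python3 edge.py; python3 go.py .45 .05 .17 1.8
```

```text
['top'] [ 0.5753 -0.2321  0.2715] -40.99
['side'] [ 0.5726 -0.2382  0.2857] -37.85
['top', 'side'] [ 0.5755 -0.2336  0.2751] -75.89
t 5.2 tcp [0.5354 0.1957 0.1262] xang 1.6436 tilt [-0.0016 -0.0009] F [ 0.5  0.3 -1.7] M [-0.03  0.04 -0.04] w 0.0096 ff 98.4 q7 -0.75
shift cm [-13.91  -9.58  -4.35] turn -0.1564
```

```bash
python3 go.py .4731 -.2659 .126 1.853
python3 -m pendant '[[1,[-3,0.3,0],-0.02],[1,[-7,1,0],-0.06],[1,[-11,1.5,0],-0.1],[1,[-15,2,0],-0.14],[1,[-19,2.3,0],-0.18],[1,[-23,2.6,0],-0.21],[1,[-27,2.8,0],-0.21],[1,[-30,3,0],-0.21],[1,[-33,3,0],-0.21],[1,[-36,3,0],-0.21]]'
python3 go.py .4731 -.2659 .08 1.853
```

```text
t 5.2 tcp [0.5354 0.1957 0.1262] xang 1.6436 tilt [-0.0016 -0.0009] F [ 0.5  0.3 -1.7] M [-0.03  0.04 -0.04] w 0.0096 ff 98.4 q7 -0.75
shift cm [-45.58  -9.57   0.07] turn -0.2094
time: 6.03
tcp_pos: [0.5911, -0.1621, 0.125]
eef_rot: [-1.884, -2.51, 0.002]
wrist_force: [0.6, 1.1, -2.7]
width: 0.0098
finger_force: 98.2
t 6.03 tcp [ 0.5911 -0.1621  0.125 ] xang 1.8536 tilt [-0.0035  0.001 ] F [ 0.6  1.1 -2.7] M [ 0.01 -0.04  0.01] w 0.0098 ff 98.2 q7 0.01
shift cm [ -6.68 -14.22   4.53] turn 0.0006
```

I got the sign of the sideways shift wrong. The strip stayed high above the flap, so nothing was touched. Correcting now.

```bash

python3 -m pendant '[[1,[-2,-3,0],0],[1,[-4,-6.5,0],0],[1,[-6,-10.5,0],0],[1,[-6.5,-14,0],0],[1,[-6.5,-14,2],0],[1,[-6.5,-14,4],0],[1,[-6.5,-14,4.5],0],[1,[-6.5,-14,4.5],0],[1,[-6.5,-14,4.5],0],[1,[-6.5,-14,4.5],0]]'
python3 go.py .4731 -.2659 .045 1.853
python3 - <<'E'
from plant import grab_frame
import cv2,numpy as np
a=grab_frame("side")["img"][:,:,::-1];b=grab_frame("top")["img"][:,:,::-1]
A=cv2.resize(a[130:230,280:430],None,fx=5,fy=5,interpolation=2)
B=cv2.resize(b[140:260,320:430],None,fx=5,fy=5,interpolation=2)
cv2.imwrite("pics/h1.png",A);cv2.imwrite("pics/h2.png",B)
E
```

```text
time: 6.87
tcp_pos: [0.4767, -0.2614, 0.0825]
eef_rot: [-1.884, -2.514, -0.001]
wrist_force: [0.4, 0.6, -2.6]
width: 0.0098
finger_force: 98.2
t 6.87 tcp [ 0.4767 -0.2614  0.0825] xang 1.8551 tilt [0.0002 0.0003] F [ 0.4  0.6 -2.6] M [ 0.   -0.04  0.07] w 0.0098 ff 98.2 q7 0.13
shift cm [-0.33 -0.47  3.74] turn 0.0021
```

View pics/h1.png

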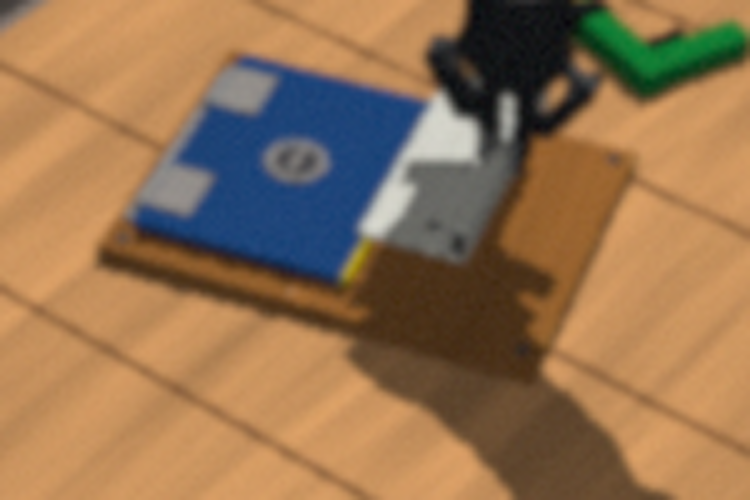

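The strip is level, roughly parallel to the lip, and its +y corner is near pixel (360,235) of the crop, about 55 mm above the panel. I'll back off slightly, then lower it.

```bash

python3 -m pendant '[[1,[-0.3,-0.9,0],0],[1,[-0.3,-0.9,1.5],0],[1,[-0.3,-0.9,3],0],[1,[-0.3,-0.9,4.2],0],[1,[-0.3,-0.9,4.6],0],[1,[-0.3,-0.9,4.8],0],[1,[-0.3,-0.9,4.8],0],[1,[-0.3,-0.9,4.8],0]]'
python3 go.py .4731 -.2659 .026 1.853
cat > look.py <<'E'
import sys
from fit import *
from plant import grab_frame,r
from scipy.spatial.transform import Rotation as R
s=r.sense();M=R.from_rotvec(s["eef_rot"]).as_matrix();t=s["tcp_pos"];yaw=np.arctan2(M[1,0],M[0,0])-np.pi/2
off=np.array([.034,0,0]); B=world((t[0],t[1],yaw),STRIP+off)+[0,0,t[2]-.008]
D=(.573,-.237,.282)
out=[]
for n,(x,y,w,h) in(("side",(300,135,105,80)),("top",(330,150,100,80))):
    f=grab_frame(n); I=cv2.resize(f["img"][:,:,::-1],None,fx=6,fy=6,interpolation=2)
    def line(P,col):
        q=np.round((proj(f,P)+.5)*6-.5).astype(int); cv2.polylines(I,[q],0,col,1)
    L=lambda P:world((t[0],t[1],yaw),np.array(P)+off)+[0,0,t[2]-.008]
    line(L([(-.028,.1,.004),(.04,.1,.004),(.04,-.1,.004),(-.028,-.1,.004)]),(0,0,255))
    line(L([(-.04,.1,.028),(-.04,.1,0),(.04,.1,0)]),(0,0,255))
    line(world(D,np.array([(-.02,.11,.025),(-.02,-.11,.025)])),(0,255,0))
    line(world(D,np.array([(-.17,.13,.018),(-.17,-.13,.018)])),(0,255,0))
    out.append(I[y*6:(y+h)*6,x*6:(x+w)*6])
h=min(o.shape[1] for o in out)
v=cv2.vconcat([o[:,:h] for o in out]); s_=min(800/v.shape[1],600/v.shape[0],1)
for i,o in enumerate(out): cv2.imwrite(f"pics/{sys.argv[1]}_{i}.png",o)
E
python3 look.py k
```

```text
time: 7.63
tcp_pos: [0.4683, -0.2676, 0.0349]
eef_rot: [1.886, 2.512, -0.0]
wrist_force: [-0.3, 0.4, -1.9]
width: 0.0095
finger_force: 98.3
t 7.63 tcp [ 0.4683 -0.2676  0.0349] xang 1.8538 tilt [ 0.0005 -0.0004] F [-0.3  0.4 -1.9] M [ 0.    0.05 -0.02] w 0.0095 ff 98.3 q7 0.07
shift cm [0.03 0.51 0.89] turn 0.0008
```

View pics/k_0.png

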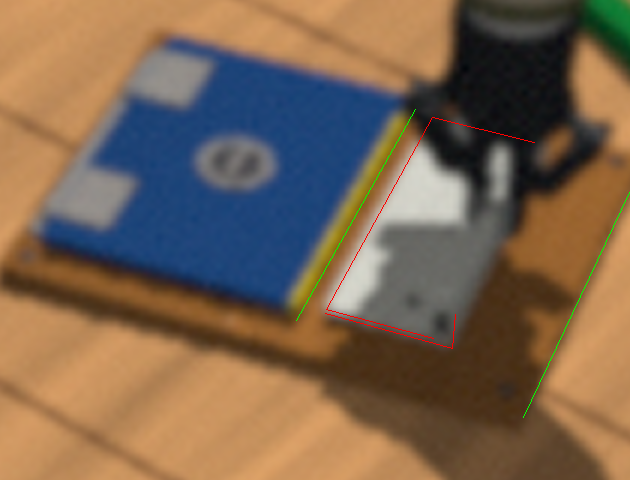

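View pics/k_1.png

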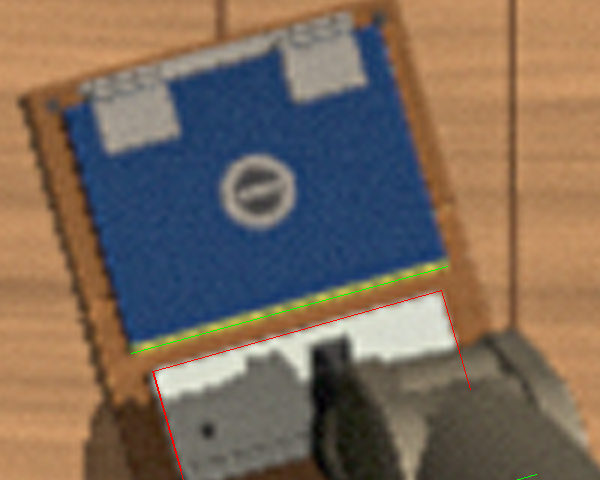

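Predicted outlines (red and green) match the image to about 1–2 mm. The edge at about (327,310)→(430,118) is parallel to the lip, with a gap of roughly 14 mm. I'll lower it gently onto the panel.

```bash

python3 -m pendant '[[1,[0.1,0,0.3],0],[1,[0.1,0,0.5],0],[1,[0.1,0,0.7],0],[1,[0.1,0,0.75],0],[1,[0.1,0,0.8],0],[1,[0.1,0,0.8],0]]'
python3 go.py .4731 -.2659 .026 1.853
python3 -m pendant '[[1,[0,0,0.05],0],[1,[0,0,0.1],0],[1,[0,0,0.1],0],[1,[0,0,0.1],0]]'
python3 go.py .4731 -.2659 .026 1.853
```

```text
time: 8.23
tcp_pos: [0.4679, -0.2664, 0.0261]
eef_rot: [-1.886, -2.512, 0.0]
wrist_force: [0.4, -0.8, -2.3]
width: 0.0099
finger_force: 98.3
t 8.23 tcp [ 0.4679 -0.2664  0.0261] xang 1.854 tilt [-0.0002  0.0001] F [ 0.4 -0.8 -2.3] M [0.01 0.05 0.  ] w 0.0099 ff 98.3 q7 0.06
shift cm [-0.1   0.51  0.01] turn 0.001
time: 8.57
tcp_pos: [0.4679, -0.2665, 0.0259]
eef_rot: [1.886, 2.512, -0.0]
wrist_force: [-1.7, 1.7, 6.0]
width: 0.01
finger_force: 99.7
t 8.57 tcp [ 0.4679 -0.2665  0.0259] xang 1.8538 tilt [ 0.0003 -0.0005] F [-1.7  1.7  6. ] M [ 0.2   0.39 -0.05] w 0.01 ff 99.7 q7 0.06
shift cm [-0.09  0.51 -0.01] turn 0.0008
```

```bash

python3 -m pendant '[[1,[0,0.2,-0.06],0],[1,[0,0.6,-0.06],0],[1,[0,1.0,-0.06],0],[1,[0,1.4,-0.06],0],[1,[0,1.8,-0.06],0],[1,[0,2.2,-0.06],0],[1,[0,2.4,-0.06],0],[1,[0,2.4,-0.06],0]]'
python3 go.py .5115 -.2548 .026 1.853
python3 look.py m
```

```text
time: 9.23
tcp_pos: [0.4919, -0.2595, 0.0259]
eef_rot: [1.885, 2.512, 0.001]
wrist_force: [-0.1, -0.7, 0.4]
width: 0.0099
finger_force: 98.9
t 9.23 tcp [ 0.4919 -0.2595  0.0259] xang 1.8543 tilt [0.001  0.0001] F [-0.1 -0.7  0.4] M [-0.01  0.14  0.03] w 0.0099 ff 98.9 q7 0.05
shift cm [-0.1   2.02 -0.01] turn 0.0013
```

View pics/m_0.png

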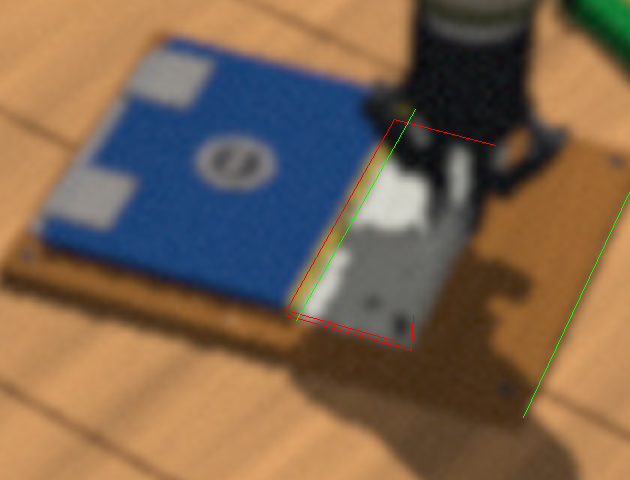

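The edge has gone under the yellow nosing and the flap is still shut. Continuing, and slowing near the stop.

```bash

python3 -m pendant '[[1,[0,0.4,0],0],[1,[0,0.8,0],0],[1,[0,1.2,0],0],[1,[0,1.5,0],0],[1,[0,1.6,0],0],[1,[0,1.6,0],0]]'
python3 go.py .5115 -.2548 .026 1.853
python3 -m pendant '[[1,[0,0.1,0],0],[1,[0,0.2,0],0],[1,[0,0.25,0],0],[1,[0,0.25,0],0]]'
python3 go.py .5115 -.2548 .026 1.853
```

```text
time: 9.83
tcp_pos: [0.5067, -0.2552, 0.0259]
eef_rot: [1.886, 2.513, 0.0]
wrist_force: [-1.8, -0.5, 3.3]
width: 0.0098
finger_force: 99.2
t 9.83 tcp [ 0.5067 -0.2552  0.0259] xang 1.854 tilt [0.0003 0.0001] F [-1.8 -0.5  3.3] M [-0.14  0.5  -0.02] w 0.0098 ff 99.2 q7 0.05
shift cm [-0.1   0.47 -0.01] turn 0.001
time: 10.17
tcp_pos: [0.5081, -0.2548, 0.0259]
eef_rot: [-1.886, -2.512, 0.001]
wrist_force: [-3.8, -0.8, 6.0]
width: 0.0098
finger_force: 99.5
t 10.17 tcp [ 0.5081 -0.2548  0.0259] xang 1.8536 tilt [-0.001  -0.0003] F [-3.8 -0.8  6. ] M [-0.22  0.86  0.02] w 0.0098 ff 99.5 q7 0.05
shift cm [-0.1   0.33 -0.01] turn 0.0006
```

```bash

python3 -m pendant '[[1,[0,0,-0.05],0],[1,[0,0.05,-0.05],0],[1,[0,0.05,-0.05],0],[1,[0,0.05,-0.05],0]]'
python3 go.py .5115 -.2548 .026 1.853
python3 -m pendant '[[1,[0,0.05,0],0],[1,[0,0.1,0],0],[1,[0,0.1,0],0],[1,[0,0.1,0],0]]'
python3 go.py .5115 -.2548 .026 1.853
```

```text
time: 10.5
tcp_pos: [0.5096, -0.2542, 0.0262]
eef_rot: [1.885, 2.513, 0.001]
wrist_force: [0.0, -0.2, -3.0]
width: 0.0097
finger_force: 98.4
t 10.5 tcp [ 0.5096 -0.2542  0.0262] xang 1.8541 tilt [0.0005 0.0004] F [ 0.  -0.2 -3. ] M [-0.01  0.07 -0.05] w 0.0097 ff 98.4 q7 0.05
shift cm [-0.11  0.16  0.02] turn 0.0011
time: 10.83
tcp_pos: [0.5103, -0.2541, 0.0263]
eef_rot: [1.886, 2.513, 0.0]
wrist_force: [-0.0, 0.1, -3.1]
width: 0.0097
finger_force: 98.4
t 10.83 tcp [ 0.5103 -0.2541  0.0263] xang 1.854 tilt [0.0001 0.0001] F [-0.   0.1 -3.1] M [ 0.01  0.05 -0.01] w 0.0097 ff 98.4 q7 0.05
shift cm [-0.1   0.1   0.03] turn 0.001
```

It was friction. The strip now floats free, so I'll keep advancing until real stop contact.

```bash

python3 -m pendant '[[1,[0,0.05,0],0],[1,[0,0.1,0],0],[1,[0,0.15,0],0],[1,[0,0.15,0],0],[1,[0,0.15,0],0]]'
python3 go.py .5115 -.2548 .026 1.853
python3 -m pendant '[[1,[0,0.05,0],0],[1,[0,0.1,0],0],[1,[0,0.15,0],0],[1,[0,0.15,0],0],[1,[0,0.15,0],0]]'
python3 go.py .5115 -.2548 .026 1.853
```

```text
time: 11.25
tcp_pos: [0.5108, -0.2539, 0.0263]
eef_rot: [-1.886, -2.511, 0.002]
wrist_force: [-3.0, -0.8, -0.2]
width: 0.0093
finger_force: 98.8
t 11.25 tcp [ 0.5108 -0.2539  0.0263] xang 1.8534 tilt [-0.0014 -0.0002] F [-3.  -0.8 -0.2] M [-0.22  0.7  -0.04] w 0.0093 ff 98.8 q7 0.05
shift cm [-0.1   0.04  0.03] turn 0.0004
time: 11.67
tcp_pos: [0.5108, -0.254, 0.0262]
eef_rot: [-1.885, -2.51, 0.005]
wrist_force: [-8.0, -1.2, 2.7]
width: 0.0096
finger_force: 99.2
t 11.67 tcp [ 0.5108 -0.254   0.0262] xang 1.8529 tilt [-0.0039 -0.0008] F [-8.  -1.2  2.7] M [-0.33  1.47  0.  ] w 0.0096 ff 99.2 q7 0.05
shift cm [-0.1   0.04  0.02] turn -0.0001
```

The stop is reached where expected, with Mz ≈ 0, so it is square. I'll check centring numerically from intensity profiles across the strip and the flap.

```bash
cat > prof.py <<'E'
from fit import *
from plant import grab_frame
from scipy.ndimage import map_coordinates
D=(.5722,-.2370,.2822)
for n in("top","side"):
    f=grab_frame(n); I=cv2.GaussianBlur(f["img"].astype(np.float32),(0,0),.5)
    y=np.arange(-.128,.128,.0005)
    def edges(x,z,ch):
        P=world(D,np.c_[np.full_like(y,x),y,np.full_like(y,z)]); uv=proj(f,P)
        v=sum(w*map_coordinates(I[...,k],uv.T[::-1],order=1) for k,w in enumerate(ch))
        g=np.gradient(cv2.GaussianBlur(v[None].astype(np.float32),(0,0),3)[0])
        o=[]
        for lo,hi in((-.125,-.085),(.085,.125)):
            i=np.where((y>lo)&(y<hi))[0]; j=i[np.argmax(abs(g[i]))]; o.append((round(y[j]*1000,1),round(float(g[j]),2)))
        return o
    for x in(.01,.04,.07,.1): print(n,"flap",x,edges(x,.034,(1,0,-1)))
    for x in(-.045,-.035,-.028): print(n,"strip",x,edges(x,.022,(-1,0,1)))
E
python3 prof.py; python3 go.py
```

```text
top flap 0.01 [(np.float64(-110.0), -10.01), (np.float64(111.0), 9.21)]
top flap 0.04 [(np.float64(-110.0), -9.51), (np.float64(111.0), 8.9)]
top flap 0.07 [(np.float64(-110.5), -9.23), (np.float64(111.5), 8.53)]
top flap 0.1 [(np.float64(-110.5), -9.24), (np.float64(111.5), 8.56)]
top strip -0.045 [(np.float64(-109.5), 0.3), (np.float64(104.0), -1.95)]
top strip -0.035 [(np.float64(-120.5), -1.04), (np.float64(104.5), -2.08)]
top strip -0.028 [(np.float64(-120.5), -0.77), (np.float64(103.5), -2.41)]
side flap 0.01 [(np.float64(-108.5), -0.32), (np.float64(114.0), 4.63)]
side flap 0.04 [(np.float64(-109.0), -5.14), (np.float64(115.0), 4.76)]
side flap 0.07 [(np.float64(-110.5), -5.42), (np.float64(115.0), 4.26)]
side flap 0.1 [(np.float64(-111.5), -5.56), (np.float64(115.0), 4.41)]
side strip -0.045 [(np.float64(-92.5), -0.16), (np.float64(105.5), -1.54)]
side strip -0.035 [(np.float64(-94.0), -0.21), (np.float64(104.0), -1.57)]
side strip -0.028 [(np.float64(-112.5), 0.24), (np.float64(106.5), -1.88)]
t 11.77 tcp [ 0.5108 -0.254   0.0262] xang 1.8529 tilt [-0.0039 -0.0008] F [-7.5 -1.4  1.8] M [-0.31  1.47  0.02] w 0.0094 ff 99.2 q7 0.05
```

Profiles suggest the strip sits about 2–3 mm too far to +y, while kinematics says +1 mm. I'll back off a little, shift −2 mm, then push home again.

```bash

python3 -m pendant '[[1,[0,-0.2,0],0],[1,[0,-0.4,0],0],[1,[-0.1,-0.4,0],0],[1,[-0.2,-0.4,0],0],[1,[-0.2,-0.4,0],0],[1,[-0.2,-0.3,0],0],[1,[-0.2,-0.2,0],0],[1,[-0.2,-0.1,0],0],[1,[-0.2,0,0],0],[1,[-0.2,0,0],0]]'
python3 go.py .5115 -.2548 .026 1.853; python3 prof.py | grep strip
```

```text
time: 12.6
tcp_pos: [0.5114, -0.256, 0.0262]
eef_rot: [-1.886, -2.509, 0.005]
wrist_force: [-7.1, -2.5, 2.2]
width: 0.0096
finger_force: 98.9
t 12.6 tcp [ 0.5114 -0.256   0.0262] xang 1.8528 tilt [-0.0042 -0.001 ] F [-7.1 -2.5  2.2] M [-0.41  1.28  0.04] w 0.0096 ff 98.9 q7 0.05
shift cm [0.11 0.04 0.02] turn -0.0002
top strip -0.045 [(np.float64(-97.5), 0.3), (np.float64(101.0), -1.96)]
top strip -0.035 [(np.float64(-124.0), -1.01), (np.float64(101.5), -1.98)]
top strip -0.028 [(np.float64(-123.0), -0.98), (np.float64(102.5), -2.16)]
side strip -0.045 [(np.float64(-107.5), -0.32), (np.float64(105.0), -1.56)]
side strip -0.035 [(np.float64(-106.5), -0.14), (np.float64(104.5), -1.68)]
side strip -0.028 [(np.float64(-91.5), 0.15), (np.float64(105.5), -1.67)]
```

```bash

python3 -m pendant '[[1,[0,0,0.04],0],[1,[0,0,0.08],0],[1,[0,0,0.1],0],[1,[0,0,0.1],0],[1,[0,0,0.1],0],[1,[0,0,0.1],0]]'
python3 go.py .5115 -.2548 .026 1.853
```

```text
time: 13.2
tcp_pos: [0.5114, -0.256, 0.0259]
eef_rot: [-1.886, -2.51, 0.005]
wrist_force: [-9.2, -1.5, 10.8]
width: 0.0098
finger_force: 100.5
t 13.2 tcp [ 0.5114 -0.256   0.0259] xang 1.8528 tilt [-0.0037 -0.0014] F [-9.2 -1.5 10.8] M [-0.22  1.73  0.01] w 0.0098 ff 100.5 q7 0.05
shift cm [ 0.11  0.04 -0.01] turn -0.0002
```

```bash

python3 -m pendant '[[1,[0,0,0.02],0],[1,[0,0,0.02],0],[1,[0,0,0.02],0],[1,[0,0,0.02],0],[1,[0,0,0.02],0],[1,[0,0,0.02],0]]'
python3 go.py; python3 - <<'E'
from plant import grab_frame
import cv2
a=grab_frame("side")["img"][:,:,::-1];b=grab_frame("top")["img"][:,:,::-1]
cv2.imwrite("pics/z.png",cv2.hconcat([cv2.resize(a[130:230,290:400],None,fx=3.6,fy=3.6,interpolation=2),cv2.resize(b[145:245,320:430],None,fx=3.6,fy=3.6,interpolation=2)]))
E
```

```text
time: 13.7
tcp_pos: [0.5114, -0.2559, 0.0258]
eef_rot: [-1.886, -2.51, 0.005]
wrist_force: [-9.3, -0.2, 13.5]
width: 0.0098
finger_force: 100.8
t 13.7 tcp [ 0.5114 -0.2559  0.0258] xang 1.8529 tilt [-0.0037 -0.0015] F [-9.3 -0.2 13.5] M [-0.2   1.88 -0.03] w 0.0098 ff 100.8 q7 0.05
```

View pics/z.png

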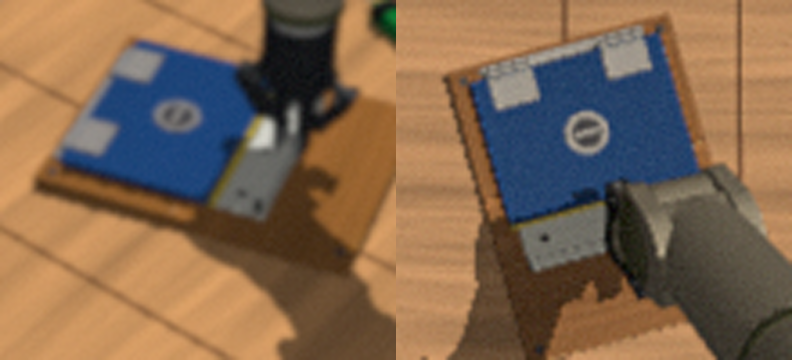

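The picture shows the flap shut, with the nosing intact at about (215,200) on the left and (515,222) on the right. The blade is tucked under it, square and centred, and is held with about 13 N down and 9 N towards the stop. Handing in.

```bash
python3 -c "
from plant import ticket; print(ticket.job_done())"
```

```text
the job is handed in; nothing more can be done
None
```

The strip is fitted under the flap lip and stopped squarely against the kerb, centred to about 1–2 mm by my measurements. The flap looks shut in the last picture, and the gripper still holds the strip with about 13 N down; I handed the job in at about 14 s and the judge's result was not shown.

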